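# Clamp a casting mould to the click

### The job

Stand the tall two-part casting mould upright between the jaws of the bench clamp, about centred on them and set down gently, and let go of it. Then turn the clamp's black knob clockwise (seen from above) until the jaw has closed on the mould and the knob's slip clutch gives way, and keep turning for about another eighth of a turn so that it has clicked over properly. Leave the mould clamped and the other things on the table where they are.

Things in the scene. Friction and masses are not known exactly. Their poses are not given: they have to be found in the camera images.
- mould: Grey two-part casting mould standing upright: 70 mm long (x), 27.6 mm thick (y), 80 mm tall (z), 0.2-0.4 kg. Dark parting line lengthwise along its edges and top, dark round pour hole amid the top. Half-turn symmetric. Origin: centre of its underside. Pinch it across its thickness near the top, fingertips more than 28 mm above its underside to clear the jaws.
- clamp: Aluminium bench clamp, fixed. Bed 90 mm (x) by 225 mm (y, -60 to +165 mm), upper face 12 mm above the table: the mould stands on it. Two steel jaws 50 mm wide (x), tops 40 mm above the table, close along y. Fixed jaw: y -38 to -14 mm (face at -14). Gear housing 70 x 60 mm, 84 mm high, centred at y +125 mm. Origin: on the table, mid-width of the jaws, where a clamped mould's middle comes.
- jaw: The moving jaw, on the clamp's +y side, 24 mm thick with a black rubber face; axes as the clamp's. The face is at its own y = +28 mm; its origin coincides with the clamp's when fully open. It starts 2 to 7 mm closed (35 to 40 mm between the faces). The knob moves it to -y by 4 mm per rad; it pushes the mould to the fixed jaw, the rubber gives about 3 mm by the slip, and it stays where left.
- knob_grip (a point): Point on the vertical axis of the round black fluted knob on the gear housing (clamp x 0, y +125 mm), 106 mm above the table. Knob 44 mm in diameter, from 90 to 118 mm above the table; clockwise from above closes. Turns at about 0.15 N m, slips at 0.21 (15 N on the mould), no end stop then. White mark on its top; a dark pointer under it turns with the screw and stops as the clutch slips.
- clutch (a joint): Slip of the knob against the screw, in rad: 0 at the start and while the knob drives the jaw; grows as the clutch slips (knob goes on clockwise while the jaw stands still). It keeps its value when the knob is let go.
- flat_mould: bystander: closed one-piece grey plastic mould lying flat, 90 x 70 x 32 mm high, four dark round pour holes on top; origin under its centre
- tweezers: bystander: steel tweezers lying flat, 120 mm long, 6 mm high; origin at the middle
- scissors: bystander: scissors with grey handles, lying flat, about 190 mm long, 10 mm high; origin at the rivet
- thermometer: bystander: grey pistol-shaped infrared thermometer lying on its side, about 100 x 130 mm, 37 mm high; origin near its middle
- pot: bystander: small open steel melting pot, 110 mm across, 60 mm high, on a fixed cork mat 170 mm across and 8 mm thick; origin under its centre
- jar: bystander: glass jar with white cap, 60 mm across, 85 mm high; origin under its centre
- cup: bystander: empty paper cup, 72 mm across, 85 mm high; origin under its centre
Mind the look-alikes: they are no part of the job. What is shaped like the clamp but purple is not meant.

How it is judged:
By the outcome, as a careful person would: the job done as asked, in the order asked, and still so for the second after the job is handed in, with the robot touching nothing.
It also fails if it takes over 72 s, if anything falls off the work surface, if the arm or the gripper's body presses on something with over 40 N, if the wrist force passes 120 N, or if a joint passes its speed limit or range.

### The arm

A 7-joint arm with a two-finger parallel gripper is mounted at the origin on the work surface. World frame = base frame: x ahead of the robot, y to its left, z up, the work surface at z = 0. Lengths are in m, angles in rad, forces in N, time in s.
With the tool pointing down it reaches from about 0.4 to 0.75 m from the base axis. Payload 19.5 kg.
Tool frame: the origin (TCP) lies at the very end of the fingers, on their centre line; the grasp point (between the pads) lies ctrl.grasp_offset behind it (ctrl.grasp_offset is the distance from the TCP to the grasp point, in m); z points along the fingers, y is the line along which they close (so a half turn about z gives the same grasp; the last joint's range is limited). The gripper opens to 85 mm and grips with 20 to 120 N. Pads are 22 mm wide; open, the fingers measure 114 mm over their backs; the gripper's body (76 mm by 85 mm) begins 54 mm behind the grasp point. The pads swing forward as they close: fully open they stand 13 mm farther back than shut.
Start: joints at [1.284, 0.707, -0.028, 1.485, 0.022, 0.951, -0.075], TCP at [0.139, -0.558, 0.231] pointing down, gripper open.
Joint ranges: [-2.71, 2.71], [-0.32, 2.16], [-1.57, 1.52], [0, 2.45], [-1.46, 4.6], [0, 2.02], [-2.83, 2.83]. Speed limits (rad/s): [1.89, 1.89, 2.57, 2.57, 3.01, 3.01, 3.01].

### API

Orientations are given as a unit quaternion [w, x, y, z].
In Python, from rig import telemetry, eyes, hand_in, ctrl gives the robot as it stands. The module is installed in compiled form; this text tells all that it offers.
- The arm moves only by the tool carry_out, never from a script. Its argument "increments" is text: rows parted by semicolons, each of 4 numbers parted by spaces: the shift along the tool's x, y, z in mm, then the turn about the tool's z in rad. A call has 1 to 10 rows; each row shifts and turns the commanded pose from where the row before left it, along the tool's axes as they then stand; what a row does not reach is not made up. A row lasts 1/8 s, in which the tool goes at most 62.5 mm and 10.7 degrees, less where a joint would pass 70% of its speed; a pose out of reach is approached as far as the arm can. A call is refused whole if a number of a shift passes 62.5 or a number of a turn 0.188, either way. A call with a gripper value outside its range is refused whole. "gripper" is the opening, from 0 (shut) to 1 (fully open), set as the call begins (left out, the last holds). The fingers move at their own pace and stop on an object; the grip force is fixed at half the most. Time passes only in rows, so rows that do not move let the fingers close. It gives the time, the measured TCP pose, the force, the opening and the grip force at its end, in the units of the state.
- telemetry.get_obs(): the state, without advancing time (a new reading comes with each control period).
- eyes.snapshot(name): name is "scene" or "top" or "wrist"; returns a dict with "image" (400x640x3 uint8, red, green, blue), "K" (3x3 intrinsics, pixels), "T" (4x4, takes a point from camera to world coordinates). Camera axes: x right, y up, looking along -z (the intrinsics and any distortion apply to the point x, -y, -z); pixel columns grow to the right and rows downward; lengths in m; the calibration is good to about 2 mm. The wrist camera is an equidistant fisheye: a pixel r from the principal point sees the ray r / f radians off the axis. A picture is of the moment at which its call begins. There is no depth.
- hand_in(): hands the job in; it is judged then, once.
The state is a dict: "t": time; "joint_pos": joint angles; "dq": joint speeds; "joint_torque": joint torques, N m; "position": TCP position; "ee_rot": TCP orientation; "force": force on the tool from outside, world axes, zero at the start; "torque": the same for the moment, N m; "opening": finger opening in m; "grip_force": force on a finger pad.
Only numpy, scipy, OpenCV 4.12 (cv2) and the standard library are available. Lean on these libraries where they do the work, as an engineer would, in place of code of your own. Each camera call takes 0.05 s, during which the arm holds its last target. There are 200 camera calls.

## Working session

There is one attempt and no reset: what is moved stays moved. The work goes in short steps, Python scripts to look and compute and a tool call to move; the robot and the scene stay as the last step left them, time stands still between calls to the robot, and variables do not carry over. Pictures are saved under pics/ and viewed, at most 10 in all, crops included, and the job is handed in when it is done.

Besides the shell and the picture viewer there is one more tool, called after "Emit:" as name(argument=value, ...), one argument or row to a line, values as JSON. carry_out: Moves the arm, as the interface text tells. Its arguments: {"type":"object","properties":{"increments":{"type":"string"},"gripper":{"type":"number"}},"required":["increments"]}

```bash
mkdir -p pics
cat > h.py <<'E'
import numpy as np, cv2, pickle
from rig import telemetry, eyes, hand_in, ctrl
def snap(n,f):
    s=eyes.snapshot(n); pickle.dump(s,open(f'pics/{f}.pkl','wb')); cv2.imwrite(f'pics/{f}.png',s['image'][:,:,::-1]); return s
def load(f): return pickle.load(open(f'pics/{f}.pkl','rb'))
def ray(s,u,v,fish=False):
    K=s['K']; a=(u-K[0,2])/K[0,0]; b=(v-K[1,2])/K[1,1]
    if fish:
        r=np.hypot(a,b)+1e-12; d=np.array([np.sin(r)*a/r,np.sin(r)*b/r,np.cos(r)])
    else: d=np.array([a,b,1.])
    d=np.array([d[0],-d[1],-d[2]]); return s['T'][:3,3], s['T'][:3,:3]@d
def at(s,u,v,z,fish=False):
    o,d=ray(s,u,v,fish); return o+d*(z-o[2])/d[2]
def proj(s,p):
    q=s['T'][:3,:3].T@(np.array(p)-s['T'][:3,3]); x,y,z=q[0],-q[1],-q[2]
    return s['K'][0,0]*x/z+s['K'][0,2], s['K'][1,1]*y/z+s['K'][1,2]
E
python3 - <<'E'
from h import *
for n in("top","scene"):
    s=snap(n,n+'0'); print(s['K'],s['T'])
im=np.hstack([]) if 0 else None
o=telemetry.get_obs(); print(o, ctrl.grasp_offset)
E
```

```text
[[452.32730986   0.         315.76706118]
 [  0.         452.32730986 201.60500182]
 [  0.           0.           1.        ]] [[-0.0068896   0.99498051 -0.09983144  0.33684643]
 [-0.99993038 -0.00781123 -0.00884387  0.02867784]
 [-0.00957929  0.09976356  0.99496506  1.63521387]
 [ 0.          0.          0.          1.        ]]
[[402.05671632   0.         323.68535463]
 [  0.         402.05671632 201.66444865]
 [  0.           0.           1.        ]] [[-0.05192642 -0.79886556  0.5992641   1.12801323]
 [ 0.99862081 -0.04619625  0.02494762  0.0625702 ]
 [ 0.00775396  0.59973304  0.80016258  0.94223349]
 [ 0.          0.          0.          1.        ]]
{'t': 0.1, 'joint_pos': array([ 1.2843133 ,  0.70702753, -0.0275962 ,  1.48495511,  0.02199918,
        0.95090297, -0.07548673]), 'dq': array([-1.06167471e-03, -1.44645469e-03,  9.01485506e-04, -2.55943381e-03,
       -1.75258859e-03, -1.36901377e-03, -7.54485402e-06]), 'joint_torque': array([ 3.19176914e-03, -8.84301138e+01,  1.23766255e+00, -2.36459541e+01,
        1.72793021e-02,  5.04800468e-03, -1.03200491e-04]), 'position': array([ 0.13928121, -0.55762914,  0.23088132]), 'ee_rot': array([-4.88435979e-04,  9.92519608e-01,  1.22084328e-01, -8.17855126e-05]), 'force': array([-0.12142732,  0.85180727, -0.32597456]), 'torque': array([ 0.01322957, -0.00397247,  0.03082956]), 'grip_force': 0.0, 'opening': 0.08517547621291795} 0.0187
```

View pics/top0.png

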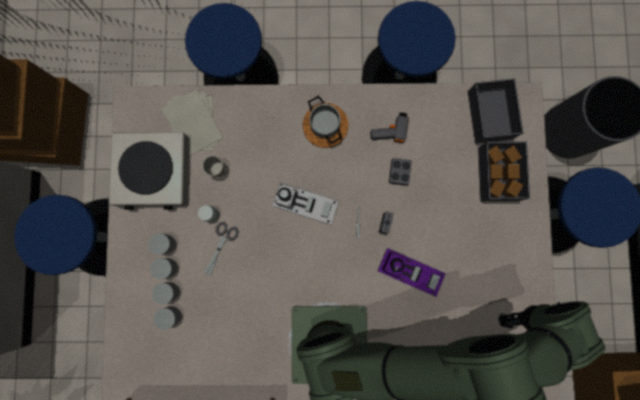

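View pics/scene0.png

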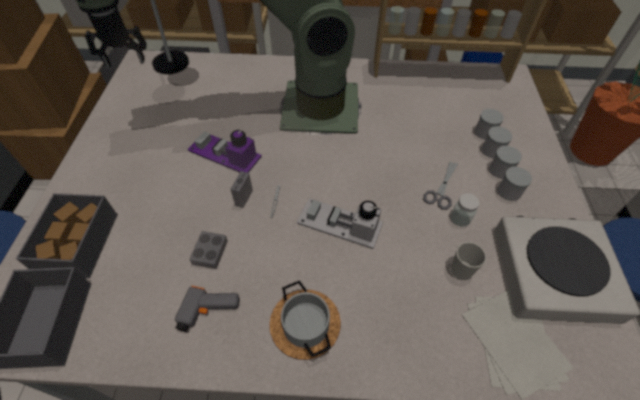

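Candidates for the mould are the upright block with one hole at top (386,222), which fits, and the flat mould with four holes at (400,171), which doesn't. For the clamp they are the aluminium one at (306,203), which is right, and the purple one at (411,272), which is not. I'll check both choices in one close crop.

Run:
```python
from h import *
a=load('top0')['image'][175:245,260:410,::-1]
b=load('scene0')['image'][160:255,220:400,::-1]
A=cv2.resize(a,(750,350),interpolation=cv2.INTER_CUBIC); 
A=cv2.convertScaleAbs(A,alpha=1.4)
for i in range(0,750,50): cv2.line(A,(i,0),(i,4 if i%100 else 10),(0,0,255),1)
B=cv2.resize(b,(450,238),interpolation=cv2.INTER_CUBIC); B=cv2.copyMakeBorder(cv2.convertScaleAbs(B,alpha=1.3),0,0,0,300,0)
cv2.imwrite('pics/c1.png',np.vstack([A,B]))
s=load('top0')
for n,u,v,z in(('mould',386,222,.08),('knob',285,194,.118),('bedR',330,209,.012)): print(n,at(s,u,v,z))
```

```text
mould [ 0.42059127 -0.19826606  0.08      ]
knob [0.51572124 0.14595312 0.118     ]
bedR [ 0.472559   -0.00794552  0.012     ]
```

View pics/c1.png

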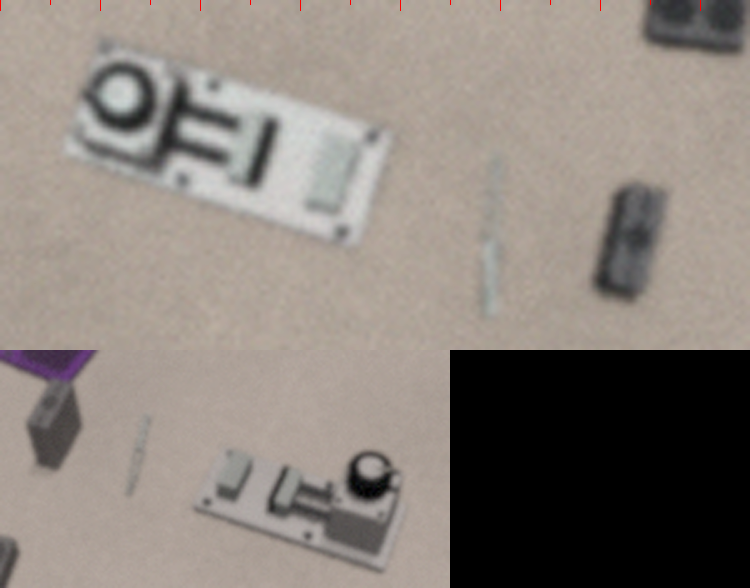

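The crop confirms both choices. The mould is the upright block with one hole and a parting line, hole at crop (638,235). The clamp is the aluminium one, with bed corners at crop (105,38), (395,130), (358,243) and (66,155), and the knob near (120,97).

Run:
```python
from h import *
s=load('top0')
g=lambda x,y,z: at(s,260+(x+.5)/5-.5,175+(y+.5)/5-.5,z)
c=[g(*p,.012)[:2] for p in((105,38),(395,130),(358,243),(66,155))]
print(np.round(c,4),[np.linalg.norm(c[i]-c[(i+1)%4]) for i in range(4)])
ctr=np.mean(c,0); ya=(c[0]+c[3]-c[1]-c[2]); ya/=np.linalg.norm(ya)
org=ctr-ya*.0525; print('clamp org',org,'yaxis ang',np.arctan2(ya[1],ya[0]),'knob pred',org+ya*.125,'knob seen',g(120,93,.118))
m=g(638,235,.08); e1=g(645,186,.08);e2=g(622,296,.08); d=e1-e2
print('mould',m,'long ang',np.arctan2(d[1],d[0]),np.linalg.norm(d))
o=telemetry.get_obs()
from scipy.spatial.transform import Rotation as R
print(R.from_quat(o['ee_rot'],scalar_first=True).as_matrix())
w=snap('wrist','w0');print(w['K'],w['T'])
```

```text
[[ 0.5714  0.1701]
 [ 0.5027 -0.0393]
 [ 0.4214 -0.0117]
 [ 0.4864  0.1982]] [np.float64(0.22033843090836314), np.float64(0.08583720818021683), np.float64(0.21976862689393634), np.float64(0.089480797489586)]
clamp org [0.47953751 0.02930774] yaxis ang 1.2620018143099503 knob pred [0.5175263  0.14839531] knob seen [0.51848127 0.15068777 0.118     ]
mould [ 0.4219353  -0.20241299  0.08      ] long ang -0.22752202852169917 0.07744880236207698
[[ 9.70190820e-01  2.42342098e-01 -2.81608206e-04]
 [ 2.42342258e-01 -9.70190357e-01  9.49595113e-04]
 [-4.30866936e-05 -9.89534031e-04 -9.99999509e-01]]
[[309.70691629   0.         319.55170874]
 [  0.         309.70691629 199.58132526]
 [  0.           0.           1.        ]] [[ 0.24229725  0.9276278   0.28425114  0.21264482]
 [-0.97019894  0.23240781  0.06856116 -0.53961945]
 [-0.00246295 -0.29239234  0.95629528  0.37252501]
 [ 0.          0.          0.          1.        ]]
```

Emit:
carry_out(
  increments="36 -27.6 0 0;36 -27.6 0 0;36 -27.6 0 0;36 -27.6 0 0;36 -27.6 0 0;36 -27.6 0 0;36 -27.6 0 0;36 -27.6 0 0;36 -27.6 0 0;36 -27.6 0 0",
  gripper=1,
)

```text
t: 1.4
position: [0.4225, -0.2015, 0.2313]
ee_rot: [-0.0, 0.993, 0.122, -0.0]
force: [0.8, -1.6, -0.2]
opening: 0.0854
grip_force: 0.0
```

Emit:
carry_out(
  increments="0 0 0 0.157;0 0 0 0.157;0 0 0 0.157;0 0 0 0;0 0 0 0",
)

```text
t: 2.02
position: [0.4217, -0.2028, 0.2312]
ee_rot: [-0.0, 0.994, -0.111, -0.0]
force: [0.1, -0.0, 0.1]
opening: 0.0856
grip_force: 0.0
```

Run:
```python
from h import *
w=snap('wrist','w1');print(telemetry.get_obs()['joint_pos'])
```

```text
[ 0.26470676  0.56200243  0.19561798  1.86210578 -0.15579609  0.73229177
 -1.24695374]
```

View pics/w1.png

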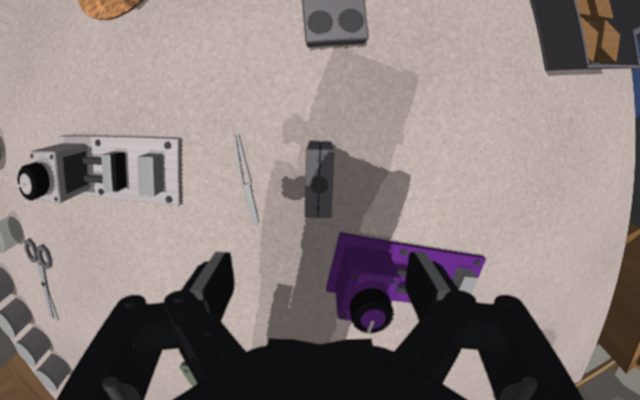

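Run:
```python
from h import *
w=load('w1')
for n,u,v,z in(('hole',319,184,.08),('far',320,143,.08),('near',318,216,.08),('pknob',371,308,.118),('pbedcorner',345,234,.012),('knob',28,181,.118)): print(n,np.round(at(w,u,v,z,True),4))
im=w['image'][120:240,270:370,::-1]; A=cv2.convertScaleAbs(cv2.resize(im,(500,600),interpolation=cv2.INTER_CUBIC),alpha=1.6)
im=w['image'][120:220,10:190,::-1]; B=cv2.resize(im,(900,500),interpolation=cv2.INTER_CUBIC)
cv2.imwrite('pics/w1m.png',A); cv2.imwrite('pics/w1c.png',B)
```

```text
hole [ 0.4235 -0.2019  0.08  ]
far [ 0.4625 -0.2117  0.08  ]
near [ 0.3914 -0.1936  0.08  ]
pknob [ 0.2947 -0.2273  0.118 ]
pbedcorner [ 0.3359 -0.2156  0.012 ]
knob [0.5214 0.1426 0.118 ]
```

View pics/w1m.png

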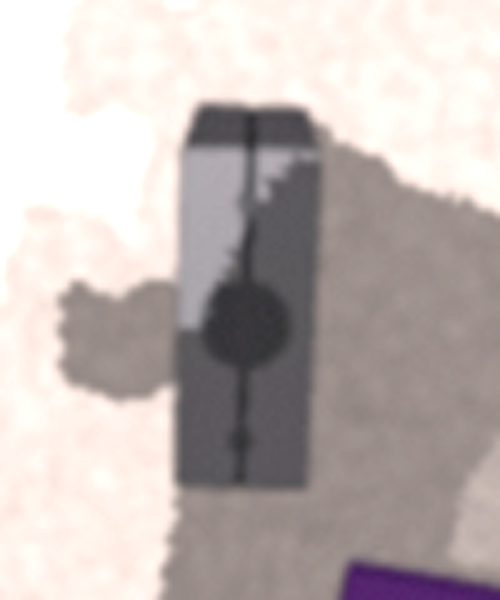

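The crop shows the top face with its parting line running from crop (251,147) to (238,485) and the hole at (245,323). I'll compute the pose from those.

Run:
```python
from h import *
from scipy.spatial.transform import Rotation as R
w=load('w1')
g=lambda x,y:at(w,270+(x+.5)/5-.5,120+(y+.5)/5-.5,.08,True)[:2]
f,n,h=g(251,147),g(238,485),g(245,323)
d=f-n; print('mid',(f+n)/2,'hole',h,'ang',np.arctan2(d[1],d[0]),'len',np.linalg.norm(d))
for a,b in(((184,147),(318,155)),((177,485),(308,487))): 
  d=g(*a)-g(*b); print('width',np.linalg.norm(d),np.arctan2(d[1],d[0])-np.pi/2)
o=telemetry.get_obs(); M=R.from_quat(o['ee_rot'],scalar_first=True).as_matrix()
print('tool x ang',np.arctan2(M[1,0],M[0,0]),'pos',o['position'],'shift',M.T@(np.r_[h,.042]-o['position'])*1000)
```

```text
mid [ 0.42392454 -0.20144372] hole [ 0.42342736 -0.20147306] ang -0.2607193639369821 len 0.06824546246737312
width 0.02553485703723612 -0.2826279309062929
width 0.026413264665705753 -0.2378807084781056
tool x ang -0.22328050608166078 pos [ 0.4217073  -0.2028533   0.23128078] shift [  1.38492475  -1.69238382 189.28099172]
```

View pics/w1c.png

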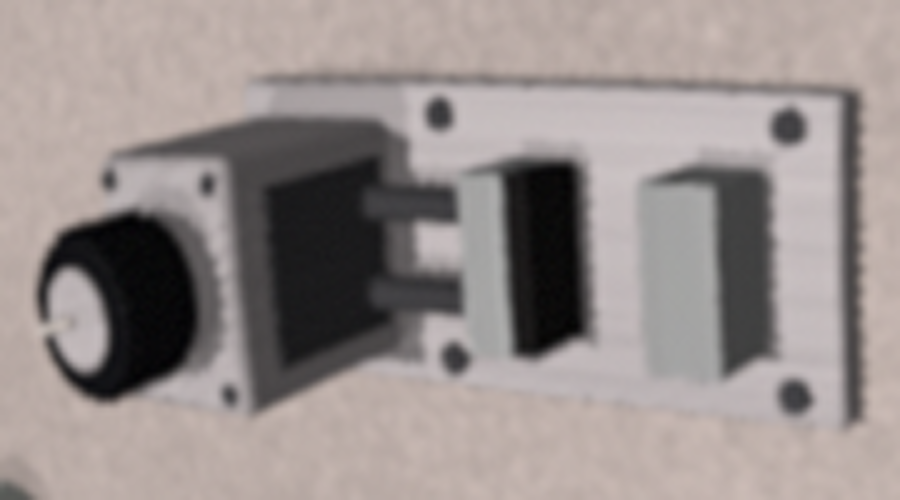

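Emit:
carry_out(
  increments="1.4 -1.7 0 0.037;0 0 40 0;0 0 40 0;0 0 40 0;0 0 40 0;0 0 20 0;0 0 9 0;0 0 0 0",
)

```text
t: 3.08
position: [0.4235, -0.2015, 0.0423]
ee_rot: [-0.0, 0.991, -0.131, -0.0]
force: [-0.4, -0.2, 1.0]
opening: 0.0855
grip_force: 0.0
```

Emit:
carry_out(
  increments="0 0 0 0;0 0 0 0;0 0 0 0;0 0 0 0;0 0 0 0;0 0 0 0;0 0 0 0;0 0 0 0",
  gripper=0,
)

```text
t: 4.08
position: [0.4236, -0.2015, 0.0427]
ee_rot: [0.0, 0.991, -0.131, 0.0]
force: [-0.4, 0.5, 6.8]
opening: 0.0269
grip_force: 58.4
```

Emit:
carry_out(
  increments="0 0 -10 0;0 0 -30 0;0 0 -40 0;0 0 -30 0;-2 -30 0 0;-2 -30 0 0;-2 -30 0 0;-2 -30 0 0;-2 -28 0 0.045;0 0 0 0",
)

```text
t: 5.32
position: [0.4524, -0.054, 0.1527]
ee_rot: [-0.0, 0.988, -0.152, -0.0]
force: [-1.0, -1.6, -3.4]
opening: 0.027
grip_force: 60.0
```

Run:
```python
from h import *
w=snap('wrist','w2');print(telemetry.get_obs())
cv2.imwrite('pics/w2z.png',cv2.resize(w['image'][100:270,20:330,::-1],(800,439),interpolation=cv2.INTER_CUBIC))
```

```text
{'t': 5.375, 'joint_pos': array([-0.07458787,  0.686059  ,  0.22123997,  2.00742764, -0.30643471,
        0.47944786, -1.50596021]), 'dq': array([ 0.03813458,  0.00110567,  0.00765126,  0.00320892,  0.00789727,
       -0.00343206,  0.01277956]), 'joint_torque': array([ -3.76246646, -75.80132246,   4.48525876, -13.39510024,
        -0.3081942 ,   0.10458161,  -0.4865968 ]), 'position': array([ 0.45225239, -0.05546083,  0.15268365]), 'ee_rot': array([-6.98661423e-05,  9.88274943e-01, -1.52684749e-01, -1.50391527e-05]), 'force': array([-0.6464057 , -0.24324588, -2.73252758]), 'torque': array([-0.01607107, -0.03390156, -0.01298496]), 'grip_force': 59.98828947544098, 'opening': 0.02699373018333483}
```

View pics/w2z.png

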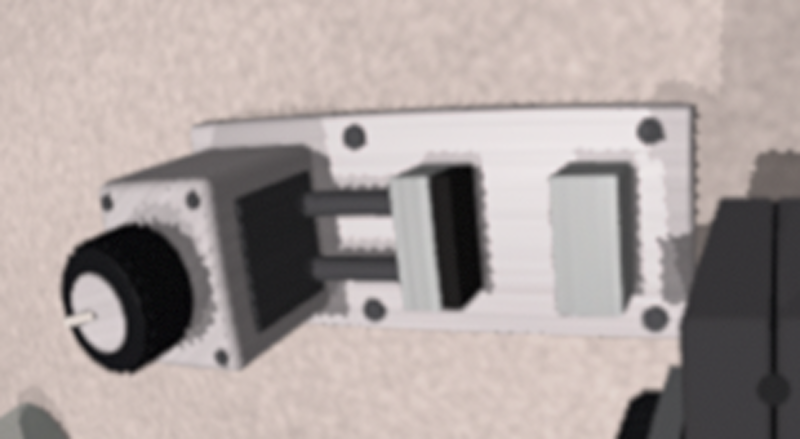

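The crop shows the fixed jaw top, inner edge from (551,176) to (556,312) and outer edge from (620,176) to (626,313). The moving jaw top starts on the left at (391,180)–(406,308), and the knob's cap is centred near (98,313).

Run:
```python
from h import *
w=load('w2'); k=310/800
g=lambda x,y,z:at(w,20+(x+.5)*k-.5,100+(y+.5)*k-.5,z,True)[:2]
a,b,c,d=g(551,176,.04),g(556,312,.04),g(620,176,.04),g(626,313,.04)
for p,q in((a,b),(c,d)): e=p-q; print('jaw dir',np.arctan2(e[1],e[0]),np.linalg.norm(e),'mid',(p+q)/2)
m1,m2=g(391,180,.04),g(406,308,.04); e=m1-m2; print('mov',np.arctan2(e[1],e[0]),np.linalg.norm(e),(m1+m2)/2)
K=g(98,313,.118); print('knob',K)
h=[g(*p,.012) for p in((355,136),(651,130),(655,318),(374,310))]; print('holes',np.round(h,4))
hc=np.mean(h,0); e=h[0]+h[3]-h[1]-h[2]; print('bed y ang',np.arctan2(e[1],e[0]))
ym=((a+b)-(c+d)); print('jaw-> ang',np.arctan2(ym[1],ym[0]),np.linalg.norm(ym)/2)
J=(a+b+c+d)/4; e=K-J; print('J->knob ang',np.arctan2(e[1],e[0]),np.linalg.norm(e),'expect .151')
y=e/np.linalg.norm(e); print('org from J', J+y*.026)
M=(m1+m2)/2; print('mov outer y', (M-J)@y-.026, 'expect 52-closed')
```

```text
jaw dir -0.34856891300326437 0.04832215763697287 mid [0.47689048 0.01783408]
jaw dir -0.3167293652216093 0.047976552747716984 mid [ 0.46933592 -0.00538351]
mov -0.31819737832825395 0.047875932915632156 [0.49511096 0.07462918]
knob [0.52009884 0.15104709]
holes [[ 0.5388  0.0915]
 [ 0.5009 -0.0223]
 [ 0.4327  0.0007]
 [ 0.4702  0.1149]]
bed y ang 1.2516177444043481
jaw-> ang 1.2562199067308448 0.024415728074061414
J->knob ang 1.2570731942803741 0.1522530948726803 expect .151
org from J [0.48113686 0.03095626]
mov outer y 0.045853740088992415 expect 52-closed
```

Emit:
carry_out(
  increments="1.4 -31 0 0.008;0 -31 0 0;0 -22 0 0;0 -10.6 0 0;0 0 25 0;0 0 25 0;0 0 10 0;0 0 0 0;0 0 0 0",
)

```text
t: 6.5
position: [0.4832, 0.0334, 0.0931]
ee_rot: [-0.0, 0.988, -0.158, 0.0]
force: [0.1, -0.8, -4.1]
opening: 0.0267
grip_force: 60.3
```

Run:
```python
from h import *
w=snap('wrist','w3');o=telemetry.get_obs();print(o['position'],o['ee_rot'],o['force'],o['joint_pos'])
cv2.imwrite('pics/w3z.png',cv2.resize(w['image'][110:270,170:430,::-1],(780,480),interpolation=cv2.INTER_CUBIC))
```

```text
[0.48317691 0.03349544 0.0930989 ] [-1.80074959e-04  9.87521408e-01 -1.57483888e-01  5.12030015e-04] [-0.90288563 -0.03435199 -3.53442773] [-0.24352394  0.82348179  0.19706014  1.9618936  -0.38644537  0.39114017
 -1.63608888]
```

View pics/w3z.png

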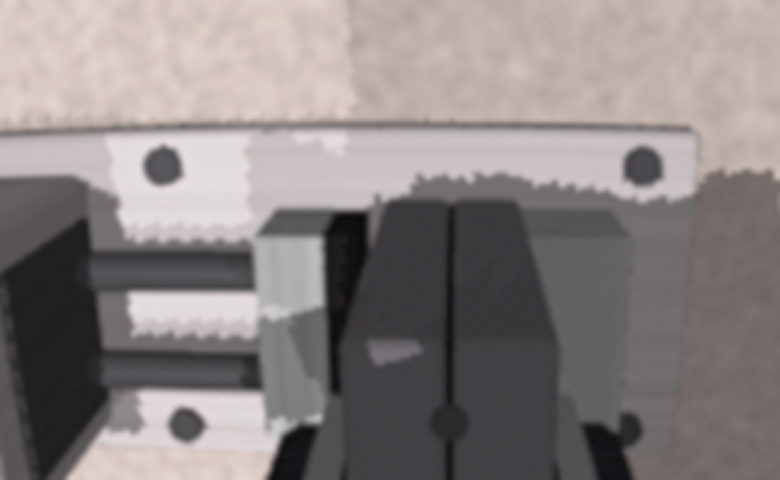

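The crop shows the mould between the jaws just above their tops. Its far bottom edge runs (385,203)–(518,203), the moving jaw's outer corner is at (256,237), the fixed jaw's outer corner is at (629,238), and the bed's end corner is at (695,131).

Run:
```python
from h import *
w=load('w3'); a=1.2565; y=np.array([np.cos(a),np.sin(a)]); x=np.array([y[1],-y[0]]); org=np.array([.4811,.0310])
g=lambda u,v,z:np.round(1000*np.array([[x@(p:=at(w,170+(u+.5)/3-.5,110+(v+.5)/3-.5,z,True)[:2]-org)],[y@p]]).ravel(),1)
for n,u,v,z in(('movouter',256,237,.04),('rubber start',326,237,.04),('fixouter',629,238,.04),('bedend',695,131,.012),('mould bl',385,203,.0505),('mould br',518,203,.0505),('hole',450,421,.1305),('bedhole',643,166,.012),('bedhole2',163,166,.012),('top l',342,343,.1305),('top r',557,343,.1305)): print(n,g(u,v,z))
```

```text
movouter [24.6 46.1]
rubber start [24.6 30.4]
fixouter [ 24.3 -36. ]
bedend [ 44.2 -57.1]
mould bl [34.5 16.5]
mould br [ 34.4 -10.5]
hole [25.   3.2]
bedhole [ 35.2 -44.2]
bedhole2 [35.9 75.5]
top l [35.5 16.2]
top r [35.4 -9.8]
```

Mould centre reads y = +3.1 mm against a measured gap centre of about +5.0, so I'll shift 1.9 mm toward the moving jaw and descend.

Emit:
carry_out(
  increments="0 -1.9 0 0;0 0 8 0;0 0 12 0;0 0 8 0;0 0 5 0;0 0 2 0;0 0 0 0",
)

```text
t: 7.42
position: [0.4835, 0.0354, 0.0573]
ee_rot: [-0.0, 0.988, -0.157, -0.0]
force: [0.5, 0.9, -2.3]
opening: 0.0272
grip_force: 60.5
```

Emit:
carry_out(
  increments="0 0 1 0;0 0 1 0;0 0 0.5 0;0 0 0 0;0 0 0 0",
)

```text
t: 8.05
position: [0.4835, 0.0354, 0.0548]
ee_rot: [-0.0, 0.988, -0.157, 0.0]
force: [-0.1, 0.5, -3.9]
opening: 0.0272
grip_force: 60.5
```

Emit:
carry_out(
  increments="0 0 0.5 0;0 0 0.5 0;0 0 0 0;0 0 0 0",
)

```text
t: 8.55
position: [0.4835, 0.0353, 0.0546]
ee_rot: [-0.0, 0.988, -0.158, 0.0]
force: [-5.0, -0.8, 20.8]
opening: 0.0272
grip_force: 63.6
```

Emit:
carry_out(
  increments="0 0 -0.7 0;0 0 0 0",
)

```text
t: 8.8
position: [0.4835, 0.0354, 0.0547]
ee_rot: [-0.0, 0.988, -0.157, 0.0]
force: [-1.1, -0.9, 6.2]
opening: 0.0266
grip_force: 61.8
```

Emit:
carry_out(
  increments="0 0 0 0;0 0 0 0;0 0 0 0;0 0 0 0;0 0 0 0",
  gripper=1,
)

```text
t: 9.43
position: [0.4834, 0.0354, 0.0545]
ee_rot: [-0.0, 0.988, -0.157, -0.0]
force: [-0.6, 0.1, -0.1]
opening: 0.085
grip_force: 0.0
```

Emit:
carry_out(
  increments="0 0 -10 0;0 0 -40 0;0 0 -40 0;0 0 -40 0;0 0 -20 0;0 0 0 0",
)

```text
t: 10.18
position: [0.4838, 0.0355, 0.2061]
ee_rot: [-0.0, 0.988, -0.157, 0.001]
force: [0.3, 0.1, 0.1]
opening: 0.0853
grip_force: 0.0
```

Run:
```python
from h import *
w=snap('wrist','w4');o=telemetry.get_obs();print(o['position'],o['ee_rot'],o['force'],o['joint_pos'])
cv2.imwrite('pics/w4z.png',cv2.resize(w['image'][110:270,130:390,::-1],(780,480),interpolation=cv2.INTER_CUBIC))
```

```text
[0.48343541 0.0355444  0.20502943] [-2.70833631e-04  9.87546166e-01 -1.57328666e-01  4.33507111e-04] [-0.02304223 -0.35198955  0.49955715] [-0.32751033  0.63925967  0.33309862  1.84920031 -0.30723081  0.70253555
 -1.70604636]
```

View pics/w4z.png

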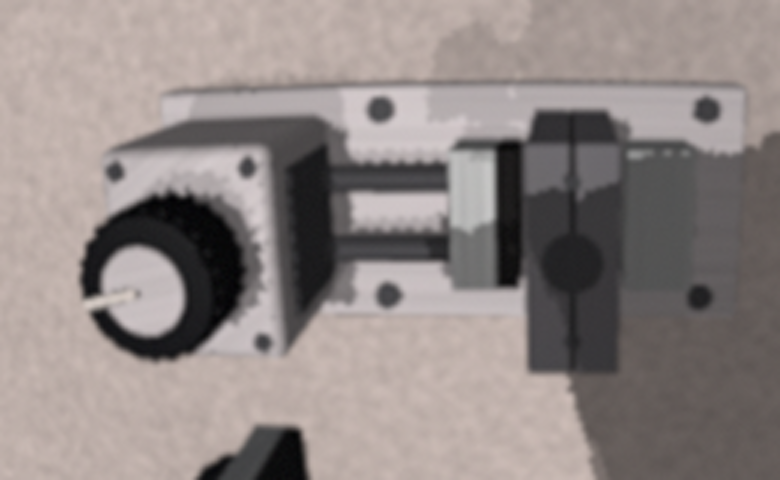

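The mould stands free between the jaws. The knob's cap is centred near crop (143,291).

Run:
```python
from h import *
from scipy.spatial.transform import Rotation as R
w=load('w4'); a=1.2565; y=np.array([np.cos(a),np.sin(a)]); x=np.array([y[1],-y[0]]); org=np.array([.4811,.0310])
G=lambda u,v,z:at(w,130+(u+.5)/3-.5,110+(v+.5)/3-.5,z,True)[:2]
f=lambda p:np.round(1000*np.array([x@(p-org),y@(p-org)]),1)
for n,u,v,z in(('knob',143,291,.118),('fixouter',694,146,.04),('movouter',450,146,.04),('hole',572,264,.092),('bedend',743,88,.012),('knob rim left',82,280,.118)): print(n,f(G(u,v,z)),G(u,v,z))
for c in((115,172),(248,167),(263,342)): print('hscrew',f(G(*c,.084)))
c=G(143,291,.118)
o=telemetry.get_obs(); M=R.from_quat(o['ee_rot'],scalar_first=True).as_matrix()
print('tool shift',M.T@(np.r_[c,.088]-o['position'])*1000)
```

```text
knob [  0.2 125.8] [0.52023062 0.1505958 ]
fixouter [ 26.1 -35.8] [ 0.49491295 -0.01108623]
movouter [26.2 46.4] [0.52039182 0.06700941]
hole [0.2 5.3] [0.48292709 0.03598017]
bedend [ 43.4 -57.1] [ 0.50470901 -0.03670086]
knob rim left [  3.4 145.8] [0.52944221 0.16862585]
hscrew [ 28.2 148.7]
hscrew [ 28.4 102.6]
hscrew [-27.8 103.3]
tool shift [  -0.86750228 -120.71092852  117.10985515]
```

Emit:
carry_out(
  increments="-0.9 -40 0 0;0 -40 0 0;0 -40.7 0 0;0 0 0 -0.18;0 0 0 -0.18;0 0 0 -0.18;0 0 0 -0.18;0 0 0 -0.18;0 0 0 0",
)

```text
t: 11.35
position: [0.5198, 0.1501, 0.2039]
ee_rot: [-0.0, 0.958, 0.287, -0.001]
force: [-0.3, -0.0, -0.2]
opening: 0.0858
grip_force: 0.0
```

```bash
python3 -c "
from h import *
o=telemetry.get_obs();print(o['position'],o['ee_rot'],o['joint_pos'])"
```

```text
[0.51984996 0.15009087 0.20386273] [-2.99523728e-04  9.57895533e-01  2.87116147e-01 -6.14013295e-04] [-0.38931785  0.69417235  0.09291557  1.64967654 -0.08349149  0.80282611
 -1.24804499]
```

Emit:
carry_out(
  increments="0 0 0 -0.185;0 0 0 -0.185;0 0 0 -0.185;0 0 0 -0.185;0 0 0 -0.185;0 0 0 -0.185;0 0 0 -0.185;0 0 0 -0.185;0 0 0 -0.185;0 0 0 -0.185",
)

```text
t: 12.6
position: [0.5197, 0.1503, 0.2039]
ee_rot: [-0.001, 0.346, 0.938, -0.0]
force: [0.2, -0.3, 0.1]
opening: 0.0854
grip_force: 0.0
```

Emit:
carry_out(
  increments="0 0 0 -0.185;0 0 0 -0.185;0 0 0 -0.185;0 0 0 -0.185;0 0 0 -0.185;0 0 0 -0.185;0 0 0 -0.185;0 0 0 -0.185;0 0 0 -0.185;0 0 0 0",
)

```text
t: 13.85
position: [0.5197, 0.1502, 0.2037]
ee_rot: [-0.001, -0.459, 0.889, 0.001]
force: [-0.1, -0.2, 0.3]
opening: 0.0855
grip_force: 0.0
```

```bash
python3 -c "
from h import *
from scipy.spatial.transform import Rotation as R
o=telemetry.get_obs();print(o['position'],o['ee_rot'],o['joint_pos'])
M=R.from_quat(o['ee_rot'],scalar_first=True).as_matrix()
print(M.T@(np.r_[.5202,.1507,.088]-o['position'])*1000)"
```

```text
[0.51965815 0.15024725 0.20372805] [-9.86878596e-04 -4.58612111e-01  8.88635837e-01  5.55008119e-04] [ 0.11577816  0.82907152 -0.93196485  1.63245787  0.73854554  1.07074941
  1.48846621]
[ -0.82701299  -0.39825571 115.72656517]
```

Emit:
carry_out(
  increments="-0.8 -0.4 30 0;0 0 40 0;0 0 30 0;0 0 12 0;0 0 3.5 0;0 0 0 0",
)

```text
t: 14.6
position: [0.5212, 0.151, 0.0897]
ee_rot: [0.0, -0.46, 0.888, -0.0]
force: [-0.2, 0.5, 0.6]
opening: 0.0852
grip_force: 0.0
```

Emit:
carry_out(
  increments="0 0 0 0;0 0 0 0;0 0 0 0;0 0 0 0;0 0 0 0;0 0 0 0",
  gripper=0,
)

```text
t: 15.35
position: [0.5204, 0.1514, 0.0899]
ee_rot: [0.0, -0.461, 0.888, 0.0]
force: [-8.1, -0.0, 16.4]
opening: 0.0423
grip_force: 58.6
```

```bash
python3 -c "
from h import *
o=telemetry.get_obs();print(o['position'],o['ee_rot'],o['joint_pos'],o['force'],o['torque'])"
```

```text
[0.52037089 0.15144336 0.08985647] [ 4.56996931e-05 -4.60684627e-01  8.87563786e-01  4.44483060e-04] [ 0.06022151  0.98068107 -0.81125466  1.74152597  0.92724898  0.85151218
  1.33780985] [-8.11080493e+00 -9.82230233e-03  1.64051352e+01] [ 0.1133724   1.87852294 -0.05285834]
```

Emit:
carry_out(
  increments="0 0.9 -0.5 0;0 0 0 0.1;0 0 0 0.15;0 0 0 0.15;0 0 0 0.15;0 0 0 0.15;0 0 0 0.15;0 0 0 0.15;0 0 0 0",
)

```text
t: 16.48
position: [0.5207, 0.1505, 0.09]
ee_rot: [0.001, 0.023, 1.0, -0.001]
force: [1.7, -6.4, 7.3]
opening: 0.0426
grip_force: 60.7
```

```bash
cat > st.py <<'E'
from h import *
o=telemetry.get_obs();q=o['ee_rot'];print(o['position'],'head',2*np.arctan2(q[2],q[1]),o['joint_pos'],o['force'],o['torque'])
E
python3 st.py; python3 -c "
from h import *
snap('wrist','w5')"
```

```text
[0.52068775 0.15050935 0.09002243] head 3.095379570295388 [-0.05153635  0.91541966 -0.56308174  1.7459357   0.72193459  0.69825177
  0.51264855] [ 1.70916903 -6.36759456  7.26577233] [-1.32450779 -0.41023371 -0.1475315 ]
```

Emit:
carry_out(
  increments="0 0 0 0.15;0 0 0 0.15;0 0 0 0.15;0 0 0 0.15;0 0 0 0.15;0 0 0 0.15;0 0 0 0",
)

```text
t: 17.4
position: [0.5202, 0.1496, 0.09]
ee_rot: [0.001, 0.456, 0.89, -0.001]
force: [-0.7, -10.7, 9.4]
opening: 0.0426
grip_force: 61.1
```

```bash
python3 st.py; python3 -c "
from h import *
snap('wrist','w6')"
```

```text
[0.52021253 0.14964386 0.08995405] head 2.194964663544542 [-0.17120253  0.87807662 -0.32261203  1.75079659  0.45931463  0.58946068
 -0.14771183] [ -0.74323152 -10.68684359   9.40080189] [-2.33804023  0.29401591 -0.11069815]
```

Emit:
carry_out(
  increments="0 0 0 0.15;0 0 0 0.15;0 0 0 0.15;0 0 0 0.15;0 0 0 0",
)

```text
t: 18.08
position: [0.5196, 0.1495, 0.0899]
ee_rot: [0.001, 0.699, 0.716, -0.002]
force: [-5.5, -11.6, 13.2]
opening: 0.0426
grip_force: 61.4
```

```bash
python3 st.py; python3 -c "
from h import *
snap('wrist','w7')"
```

```text
[0.5196048  0.14949106 0.08993487] head 1.5949529952100188 [-0.25358561  0.86645254 -0.16482922  1.75435484  0.24870925  0.5436603
 -0.55104986] [ -5.54804572 -11.62037851  13.16132745] [-2.6496746   1.16109422 -0.11315803]
```

Emit:
carry_out(
  increments="0 0 0 0.1;0 0 0 0.1;0 0 0 0.1;0 0 0 0",
)

```text
t: 18.62
position: [0.5193, 0.1495, 0.0899]
ee_rot: [0.0, 0.797, 0.604, -0.002]
force: [-8.0, -11.4, 12.9]
opening: 0.0421
grip_force: 61.6
```

```bash
python3 st.py; python3 -c "
from h import *
snap('wrist','w8')"
```

```text
[0.51931571 0.14951226 0.08991293] head 1.295828305089902 [-0.29402459  0.8644671  -0.08813533  1.75606883  0.13660625  0.52994862
 -0.74453463] [ -8.02186185 -11.43473578  12.9266476 ] [-2.5721793   1.66011513 -0.11682757]
```

Emit:
carry_out(
  increments="0 0 0 0.1;0 0 0 0.1;0 0 0 0.1;0 0 0 0",
)

```text
t: 19.18
position: [0.519, 0.1497, 0.0899]
ee_rot: [0.0, 0.879, 0.478, -0.002]
force: [-9.2, -11.3, 15.2]
opening: 0.0424
grip_force: 61.7
```

```bash
python3 st.py; python3 -c "
from h import *
snap('wrist','w9')"
```

```text
[0.51903624 0.14967445 0.08989269] head 0.9960026619439047 [-0.33433773  0.8648467  -0.01217087  1.75770655  0.02143369  0.52247663
 -0.93563534] [ -9.16294602 -11.26918182  15.15780148] [-2.47376337  1.9760529  -0.09131279]
```

Emit:
carry_out(
  increments="0 0 0 0.1;0 0 0 0.1;0 0 0 0.1;0 0 0 0",
)

```text
t: 19.73
position: [0.5188, 0.1499, 0.0899]
ee_rot: [0.0, 0.94, 0.341, -0.002]
force: [-10.6, -11.0, 15.7]
opening: 0.0421
grip_force: 61.8
```

```bash
python3 st.py
python3 - <<'E'
from h import *
snap('wrist','w10')
a=1.2565; y=np.array([np.cos(a),np.sin(a)]); x=np.array([y[1],-y[0]]); org=np.array([.4811,.0310])
def rect(w,z,xr,yr,mm):   # rows: clamp x, cols: clamp y
    X,Y=np.meshgrid(np.arange(*xr,mm)/1000,np.arange(*yr,mm)/1000,indexing='ij')
    P=np.stack([org[0]+X*x[0]+Y*y[0],org[1]+X*x[1]+Y*y[1],np.full_like(X,z)],-1)
    q=(P-w['T'][:3,3])@w['T'][:3,:3]; c=np.stack([q[...,0],-q[...,1],-q[...,2]],-1)
    r=np.hypot(c[...,0],c[...,1]); th=np.arctan2(r,c[...,2]); K=w['K']
    u=K[0,2]+K[0,0]*th*c[...,0]/r; v=K[1,2]+K[1,1]*th*c[...,1]/r
    return cv2.remap(w['image'],u.astype('f4'),v.astype('f4'),cv2.INTER_CUBIC)[:,:,::-1]
rows=[]
for n in(4,5,6,7,8,9,10):
    r=rect(load(f'w{n}'),.04,(-30,30),(-50,80),.5)
    r=cv2.convertScaleAbs(cv2.resize(r,(780,84),interpolation=cv2.INTER_AREA),alpha=1.4)
    for k in range(0,780,60): cv2.line(r,(k,0),(k,6),(0,0,255),1)
    rows.append(r)
cv2.imwrite('pics/comp.png',np.vstack(rows))
E
```

```text
[0.51880264 0.1498587  0.08989252] head 0.6960471103719059 [-0.37425555  0.86751406  0.06332596  1.75925199 -0.09514235  0.52138499
 -1.12528324] [-10.57325633 -10.95599962  15.7036225 ] [-2.31589504  2.32677399 -0.09508482]
```

View pics/comp.png

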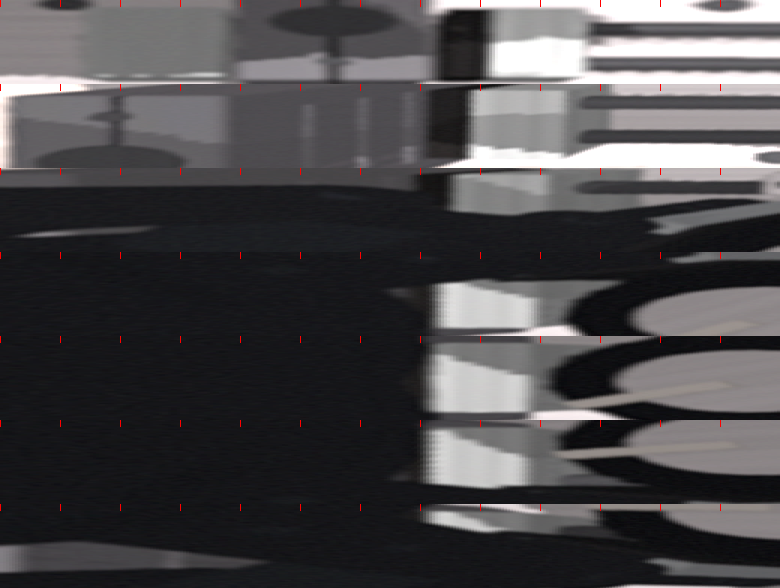

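Rectified at jaw-top height, the jaw's outer edge moves 587→567→548→537→530→527 px and then stays put (6 px/mm). So the jaw stopped near 3.0 rad of turning and the clutch is slipping. I'll turn about 0.4 rad more, then release and check the total against the white mark.

Emit:
carry_out(
  increments="0 0 0 0.1;0 0 0 0.1;0 0 0 0.1;0 0 0 0.1;0 0 0 0",
)

```text
t: 20.4
position: [0.5186, 0.1502, 0.0899]
ee_rot: [0.0, 0.989, 0.148, -0.002]
force: [-13.2, -9.4, 16.1]
opening: 0.0427
grip_force: 61.9
```

```bash
python3 st.py
```

```text
[0.51860602 0.15024155 0.08988275] head 0.2963645827700151 [-0.42720647  0.87475677  0.16416724  1.76113156 -0.25027128  0.52979255
 -1.3782408 ] [-13.17420743  -9.36429295  16.12841566] [-1.98615085  2.65253202 -0.10628878]
```

Emit:
carry_out(
  increments="0 0 0 0;0 0 0 0;0 0 0 0;0 0 0 0",
  gripper=1,
)

```text
t: 20.9
position: [0.5202, 0.1514, 0.0895]
ee_rot: [-0.0, 0.989, 0.149, 0.0]
force: [-0.0, 0.1, -0.5]
opening: 0.0853
grip_force: 0.0
```

Emit:
carry_out(
  increments="0 0 -10 0;0 0 -35 0;0 0 -40 0;0 0 -35 0;0 0 0 0;0 0 0 0",
)

```text
t: 21.65
position: [0.52, 0.1513, 0.2094]
ee_rot: [-0.0, 0.989, 0.149, -0.0]
force: [0.2, -0.2, -0.6]
opening: 0.0855
grip_force: 0.0
```

```bash
python3 st.py
python3 - <<'E'
from h import *
snap('wrist','w11'); c=np.array([.5202,.1507])
def polar(w,z,r):
    t=np.radians(np.arange(360)); P=np.stack([c[0]+r*np.cos(t),c[1]+r*np.sin(t),np.full(360,z)],-1)
    q=(P-w['T'][:3,3])@w['T'][:3,:3]; q=q*[1,-1,-1]; R=np.hypot(q[:,0],q[:,1]); th=np.arctan2(R,q[:,2]); K=w['K']
    u=K[0,2]+K[0,0]*th*q[:,0]/R; v=K[1,2]+K[1,1]*th*q[:,1]/R
    return cv2.remap(cv2.cvtColor(w['image'],cv2.COLOR_RGB2GRAY),u.astype('f4')[None],v.astype('f4')[None],cv2.INTER_LINEAR)[0].astype(float)
for n in(4,7,8,9,11):
    w=load(f'w{n}'); p=[polar(w,.118,r) for r in(.016,.0175,.019)]
    s=np.mean(p,0); print(n,[ (int(i),int(s[i])) for i in [s.argmax()]],[int(k.argmax()) for k in p],int(np.median(s)))
E
```

```text
[0.51996782 0.1513355  0.20943585] head 0.298829865105147 [-0.46507481  0.69731054  0.2325907   1.64411784 -0.2033284   0.82417207
 -1.418258  ] [ 0.19425451 -0.1655935  -0.55416411] [-0.02801996  0.02048278  0.02989877]
4 [(84, 197)] [83, 85, 84] 29
7 [(298, 106)] [298, 299, 298] 11
8 [(282, 104)] [281, 281, 282] 11
9 [(265, 102)] [265, 264, 265] 10
11 [(226, 96)] [225, 226, 226] 14
```

Run:
```python
from h import *
a=1.2565; y=np.array([np.cos(a),np.sin(a)]); x=np.array([y[1],-y[0]]); org=np.array([.4811,.0310])
def rect(w,z,X,Y):
    X,Y=np.meshgrid(X/1000,Y/1000,indexing='ij')
    P=np.stack([org[0]+X*x[0]+Y*y[0],org[1]+X*x[1]+Y*y[1],np.full_like(X,z)],-1)
    q=(P-w['T'][:3,3])@w['T'][:3,:3]*[1,-1,-1]; r=np.hypot(q[...,0],q[...,1]); th=np.arctan2(r,q[...,2]); K=w['K']
    u=K[0,2]+K[0,0]*th*q[...,0]/r; v=K[1,2]+K[1,1]*th*q[...,1]/r
    return cv2.GaussianBlur(cv2.cvtColor(cv2.remap(w['image'],u.astype('f4'),v.astype('f4'),cv2.INTER_CUBIC),cv2.COLOR_RGB2GRAY).astype('f4'),(9,1),2)
Y=np.arange(5,60,.25); X=np.arange(-20,21,4.)
for n in(4,5,6,7,8,9,10,11):
    r=rect(load(f'w{n}'),.04,X,Y); g=np.gradient(r,axis=1); e=Y[g.argmax(1)]; print(n,e)
r=rect(load('w11'),.04,np.array([-10.,0,10]),np.arange(-50,70,2.)); print(r.astype(int))
```

```text
4 [31.25 31.5  31.5  31.5  31.5  31.75 31.5  31.25 31.25 31.   31.25]
5 [28.25 28.   28.25 28.25 28.   28.   28.   28.   28.   28.   28.  ]
6 [25.   25.25 25.   25.25 25.   25.25 33.25 58.75 59.   58.25  7.25]
7 [40.25 15.75 30.   23.5  22.75 22.75 22.5  22.75 22.75 22.75 22.5 ]
8 [22.   21.75 22.   21.75 21.75 21.25 21.5  21.75 21.75 21.5  21.5 ]
9 [21.25 21.25 21.25 21.25 21.25 21.25 21.25 21.25 21.   22.5  31.25]
10 [21.25 22.   27.75 40.75 54.25 56.5  53.25 58.5  58.   46.25 29.25]
11 [21.   21.25 20.5  20.75 21.   20.5  20.5  20.75 20.75 20.25 20.5 ]
[[ 65  65  65  65  65  65  65  65  64  63  59  54  47  39  31  24  18  14
   12  14  18  25  33  40  45  48  49  49  49  49  48  47  47  52  62  79
   97 109 113 109  99  89  80  71  62  53  45  39  35  33  33  33  33  33
   33  33  33  33  33  33]
 [ 74  73  70  68  69  72  76  78  78  77  75  73  72  70  69  67  65  61
   57  53  51  50  50  50  50  49  48  48  48  48  47  46  47  52  63  81
  101 119 130 133 129 118 105  92  81  74  71  72  76  80  84  87  89  89
   90  90  90  90  90  90]
 [133 129 120 109 100  93  89  87  84  83  83  86  88  90  90  86  80  72
   63  56  51  49  49  49  50  50  50  50  50  50  49  48  48  52  62  78
   98 117 130 137 138 133 124 110  93  76  64  56  54  55  58  59  60  60
   61  61  62  63  64  64]]
```

Run:
```python
from h import *
c=np.array([.5202,.1507])
def polar(w,z,r,A):
    t=np.radians(A); P=np.stack([c[0]+r*np.cos(t),c[1]+r*np.sin(t),np.full(len(A),z)],-1)
    q=(P-w['T'][:3,3])@w['T'][:3,:3]*[1,-1,-1]; R=np.hypot(q[:,0],q[:,1]); th=np.arctan2(R,q[:,2]); K=w['K']
    u=K[0,2]+K[0,0]*th*q[:,0]/R; v=K[1,2]+K[1,1]*th*q[:,1]/R
    return cv2.remap(cv2.cvtColor(w['image'],cv2.COLOR_RGB2GRAY),u.astype('f4')[None],v.astype('f4')[None],cv2.INTER_LINEAR)[0]
A=np.arange(0,360,6.)
print(A.astype(int))
for n in(4,11):
  for r in(.024,.026,.028,.030): print(n,r,polar(load(f'w{n}'),.087,r,A))
w=load('w11')
from scipy.spatial.transform import Rotation as R
print(w['T'][:3,3], load('w4')['T'][:3,3])
```

```text
[  0   6  12  18  24  30  36  42  48  54  60  66  72  78  84  90  96 102
 108 114 120 126 132 138 144 150 156 162 168 174 180 186 192 198 204 210
 216 222 228 234 240 246 252 258 264 270 276 282 288 294 300 306 312 318
 324 330 336 342 348 354]
4 0.024 [157 148 151 127  85  30  19  29  29  29  36 129 187 189 191 188 177 192
 188 194 194 195 192 178  87  25  27  28  24  16  60 115 151 123 120 123
 122 122 120 112 104  95  97  98 108 113 115 107 100 108 123 106 147 153
 170 160 165 169 146 164]
4 0.026 [182 187 190 189 177 134  50  21  27  28  27  55 162 189 191 187 177 196
 193 193 195 192 189 127  30  25  26  24  24  89 164 190 193 164 177 172
 157 131 154 128 160 131 156 143 147 159 168 166 150 161 170 156 170 169
 173 174 172 168 180 171]
4 0.028 [194 193 192 192 192 189 158  65  26  27  27  26  93 182 191 185 187 180
 193 193 194 191 164  55  25  27  24  34 112 180 192 189 190 189 192 192
 194 177 194 165 184 180 181 180 181 193 194 192 188 177 178 182 173 171
 178 179 182 180 188 191]
4 0.03 [193 191 191 191 189 188 183 153  91  24  26  27  32 127 186 185 195 179
 194 195 191 168
[... 540 characters left out ...]
  21  27  31  27  19  58
  93  25  10  10   8  10   9  13  40  31  29  33  83  92  90  89 112 157
 165 169 172 169 167 167]
11 0.028 [170 173 174 174 175 173 170 168 170 166 161 154 123  88  89  90 105 121
 121 122 118 115  98  48  52  14  18  15  17  16  17  16  16  13  10  43
  98  33  11   9  10  10  16  25  78  75  39  36  89  91  89  93 151 162
 166 171 169 166 166 166]
11 0.03 [174 174 174 175 175 176 176 171 153 140 129 117 101  81  85  87 107 120
 120 121 119 119 117 108 108  51  67  20  19  15  15  16  15  11   8  24
  96  35  10  27  43  31  30  33  87  89  53  52  89  92  89 123 162 163
 168 170 165 166 166 173]
[0.59221009 0.17338756 0.3510458 ] [0.5552689  0.01213499 0.347881  ]
```

Run:
```python
from h import *
c=np.array([.5202,.1507]); s=load('top0')
A=np.arange(0,360,6)
def pol(z,r):
    uv=np.array([proj(s,(c[0]+r*np.cos(t),c[1]+r*np.sin(t),z)) for t in np.radians(A)],'f4')
    return cv2.remap(cv2.cvtColor(s['image'],cv2.COLOR_RGB2GRAY),uv[:,:1],uv[:,1:],cv2.INTER_LINEAR)[:,0]
print(A)
for r in(.026,.028,.030,.032): print(pol(.087,r))
w=load('w11')
# pointer fine angle
for r in(.027,.028,.029,.030,.031):
    t=np.radians(np.arange(264,296,2)); P=np.stack([c[0]+r*np.cos(t),c[1]+r*np.sin(t),np.full(len(t),.087)],-1)
    q=(P-w['T'][:3,3])@w['T'][:3,:3]*[1,-1,-1]; R=np.hypot(q[:,0],q[:,1]); th=np.arctan2(R,q[:,2]); K=w['K']
    u=K[0,2]+K[0,0]*th*q[:,0]/R; v=K[1,2]+K[1,1]*th*q[:,1]/R
    print(r,cv2.remap(cv2.cvtColor(w['image'],cv2.COLOR_RGB2GRAY),u.astype('f4')[None],v.astype('f4')[None],1)[0])
```

```text
[  0   6  12  18  24  30  36  42  48  54  60  66  72  78  84  90  96 102
 108 114 120 126 132 138 144 150 156 162 168 174 180 186 192 198 204 210
 216 222 228 234 240 246 252 258 264 270 276 282 288 294 300 306 312 318
 324 330 336 342 348 354]
[112 111 107 103 105 103 100  97  93  93  90  89  88  82  70  68  82  97
 109 112 113 111 108 107 108 107 110 111 109 105 100  93  92  90  88  86
  86  80  83  85  91  90  89  96 106 114 117 119 118 118 120 119 118 117
 115 117 117 114 112 110]
[122 123 121 116 111 116 113 111 106 104 101 100  97  91  81  82  96 109
 120 127 129 126 125 127 125 126 128 126 126 124 120 115 115 111 111 108
 106  99  93  96  95  92  93  96 104 113 120 128 131 125 126 130 128 127
 125 124 121 121 121 119]
[123 123 119 114 114 119 119 116 114 109 109 108 106 100  92  94 105 116
 127 132 136 132 133 135 135 133 132 135 134 133 132 130 131 128 125 125
 119 109  99  90  90  84  81  86  97 109 117 128 131 125 126 131 136 131
 125 121 120 116 118 119]
[118 119 115 107 106 117 118 118 114 112 114 114 111 107 105 102 108 117
 126 133 132 130 132 137 136 133 129 128 132 138 141 139 138 133 133 132
 123 107  93  78  74  66  66  69  78  90 103 118 126 119 120 128 133 128
 119 117 114 109 113 116]
0.027 [65 58 55 56 56 48 37 32 32 36 52 74 88 92 92 92]
0.028 [78 77 75 75 70 57 39 33 32 36 54 75 89 92 92 91]
0.029 [85 86 86 85 76 59 41 35 34 38 55 77 89 92 92 91]
0.03 [87 90 90 89 80 65 53 49 48 52 66 81 89 92 92 92]
0.031 [90 90 91 91 87 79 74 72 73 73 78 86 89 91 92 91]
```

The pointer reads 279° and the knob mark 226°. Both started at about 84°, so the screw turned 2.87 rad (11.5 mm of jaw travel, matching the mould's thickness). The clutch has slipped about 0.93 rad, close to an eighth of a turn, and the gripper hovers clear.

```bash
python3 -c "
from rig import hand_in
print(hand_in())"
```

```text
the job is handed in; nothing more can be done
None
```

The mould was set down between the jaws and clamped, the clutch slipped about 0.93 rad (an eighth of a turn is 0.79), the arm was clear, and I handed the job in at about 22 s; I did not view the mould again after clamping.

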